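# Take the blank reading with the dip probe

## Task

Take a blank reading on the optical meter: first turn its selector knob so that the pointer lines up with the set-point tab on the rim of the dial, leaving the tab itself where it is. Then lift the hand-held dip probe out of its cradle, lower its tip to about half the depth of the tall narrow steel cup without touching the cup, and keep it there for two seconds. Finally lay the probe back in its cradle the way it was, without letting it fall, and let go; do not disturb the cup or the other vessels.

Things in the scene. Friction and masses are not known exactly. Their poses are not given: they have to be found in the camera images.
- probe: Loose L-shaped dip probe, 0.16 kg: a grey straight handle 150 long (x), 24 wide (y), 28 high (z); 65 in front of its middle a steel shaft, 10 in diameter, points down to 100 below the handle's underside (black collar, 18 in diameter, on its top 12). Origin: middle of the handle's underside; x towards the shaft end, z up.
- probe_grip (a point): Middle of the probe's handle, 14 above its underside: the place to hold it, from above across the 24 mm width; axes as the probe.
- probe_tip (a point): Lower end of the probe's shaft, at (65, 0, -100) from the probe's origin; axes as the probe.
- cradle: Fixed aluminium cradle: base 110 (x) by 76 (y) by 10; two uprights at x = -40 and +40, each 8 thick, with a flared notch on top (floor 125 above the table, 29 wide at the floor, 52 at the mouth, cheeks to 148). The handle lies in both notches, its shaft hanging in front of the +x upright. 72 clear between uprights. Origin: middle of the base's underside; x along the handle.
- cradle_rest (a point): Where the middle of the handle (probe_grip) belongs when the probe lies home: 139 above the cradle's origin; axes as the cradle.
- cradle_tip_home (a point): Where the probe's tip hangs when the probe lies home: (65, 0, 25) from the cradle's origin.
- cup: Loose steel reference cup, the tall narrow open one: round, 70 high, 60 outside (rim 64), walls 4, inside 52 wide, floor 6 thick so 64 deep; 0.35 kg. Origin: centre of its underside.
- cup_rim (a point): Centre of the cup's mouth, at rim height, 70 above its underside.
- dish: Bystander: loose shallow steel bowl, 88 across, 28 high. Origin: centre of its underside.
- jar: Bystander: loose closed glass jar with a black lid, 56 across, 85 high. Origin: centre of its underside.
- flask: Bystander: loose conical amber glass flask, 72 across at the foot, 108 high. Origin: centre of its underside.
- meter: Fixed cream-coloured meter box, 170 (x) by 140 (y), flat top 60 above the table, with the round dial in the middle of its top. Origin: centre of its underside; its display faces its -x.
- selector (a joint): Angle of the selector knob about the vertical, rad, growing counter-clockwise seen from above, range 0 to 2.2; at 0 the pointer points along the meter's +x. Turns with light friction and stays where left.
- selector_grip (a point): On the knob's axis, 93 above the table, at the height to grip. Black knob: disc 54 across, 7 high, with an upright bar 50 long, 14 wide, its top 101 above the table; x of this frame is along the bar towards the pointer (a small nose at the foot and a white line on top of that half).
- set_index (a joint): Angle of the set-point tab about the same axis, same zero and sense as the selector: the pointer is on the tab when the two angles are equal. Stiff; to be left alone.
- index_tab (a point): Top of the set-point tab: a steel block 18 long radially, 6 wide, 6 high, on the dial's rim 48 from the knob's axis, top 67 above the table; x of this frame points outwards from the axis through the tab.
Things that resemble listed ones, but are neither listed nor needed, are in the scene too. Leave any purple look-alike of the cradle alone. There is more than one size of the probe; the job needs the larger.

How it is judged:
On the way, in this order (a step that is already met when the one before it is completed fails the run):
1. the knob's pointer is on the set-point tab, within 0.12 rad (7 degrees) (angle between the x axis of selector_grip and the x axis of index_tab, either way round below 0.12 rad), for 0.3 s.
2. the probe's tip is inside the cup, 20 to 56 mm below the rim, within 20 mm of its axis, with the pointer still on the tab, for 1 s (horizontal distance between probe_tip and cup_rim below 0.02 m and z of probe_tip in the frame of cup_rim between -0.056 and -0.02 m and linear speed of probe below 0.05 m/s and angle between the x axis of selector_grip and the x axis of index_tab, either way round below 0.12 rad), for 1 s.
At the end, for the whole second after the job is handed in: The probe lies at rest in both notches of its cradle, shaft end forward as before: middle of the handle within 16 mm (and no more than 5 mm above) and tip within 22 mm of their home points; pointer within 0.12 rad (7 degrees) of the tab; cup upright, within 15 mm of where it stood (distance between probe_grip and cradle_rest below 0.016 m and distance between probe_tip and cradle_tip_home below 0.022 m and z of probe_grip in the frame of cradle_rest below 0.005 m and linear speed of probe below 0.02 m/s and angle between the x axis of selector_grip and the x axis of index_tab, either way round below 0.12 rad and angle between cup's own z axis and vertical below 0.1 rad and distance of cup from where it was at the start of the episode below 0.015 m); the robot touches nothing.
It fails at once if the probe touches the cup (more than 1 N) (contact force between probe and cup above 1 N).
It fails at once if the cup is moved by more than 15 mm or tipped (distance of cup from where it was at the start of the episode above 0.015 m or angle between cup's own z axis and vertical above 0.2 rad).
It fails at once if the dish, jar or flask is moved by more than 15 mm or tipped over (distance of any of dish, jar, flask from where it was at the start of the episode above 0.015 m or angle between any of dish, jar, flask's own z axis and vertical above 0.3 rad).
It fails at once if the set-point tab is moved by more than 5 mm (distance of index_tab from where it was at the start of the episode above 0.005 m).
It fails at once if the probe is let fall (faster than 0.5 m/s with no finger on it) (contact force between the fingers and probe below 0.05 N and linear speed of probe above 0.5 m/s).
It also fails if it takes over 72 s, if anything falls off the work surface, if the arm or the gripper's body presses on something with over 40 N, if the wrist force passes 120 N, or if a joint passes its speed limit or range.

## Robot

A 6-joint arm with a two-finger parallel gripper is mounted at the origin on the work surface. World frame = base frame: x ahead of the robot, y to its left, z up, the work surface at z = 0. Lengths are in m, angles in rad, forces in N, time in s.
With the tool pointing down it reaches from about 0.275 to 0.825 m from the base axis. Payload 5.2 kg.
Tool frame: the origin (TCP) lies at the very end of the fingers, on their centre line; the grasp point (between the pads) lies 19 mm behind it; z points along the fingers, y is the line along which they close (so a half turn about z gives the same grasp; the last joint's range is limited). The gripper opens to 93 mm and grips with 3 to 60 N. Pads are 15 mm wide; open, the fingers measure 128 mm over their backs; the gripper's body (75 mm by 188 mm) begins 65 mm behind the grasp point.
Start: joints at [1.079, 0.259, 1.535, -0, 1.348, -0.203], TCP at [0.157, 0.527, 0.19] pointing down, gripper open.
Joint ranges: [-3.14, 3.14], [-0.91, 2.08], [0.19, 2.58], [-1.22, 4.36], [0.22, 2.71], [-3.12, 3.12]. Speed limits (rad/s): [2.57, 2.57, 3.14, 3.14, 3.14, 3.14].

## Interface

Orientations are given as a unit quaternion [w, x, y, z].
In Python, from bench import readout, read_camera, camera_model, bot, boxes_of, place_of gives the robot as it stands.
- The arm moves only by the shell command python3 -m crank 'ROWS' [FORCE]. ROWS is JSON, a list of rows, each an object with "delta_pos": the shift along the tool's x, y, z in cm, a list of three; "turn": the turn about the tool's z in rad; "hand": the opening, from -1 (shut) to 1 (fully open). In form: [{"delta_pos": [tx, ty, tz], "turn": turn, "hand": hand}, ...]. A call has 1 to 8 rows; each row is the pose to reach, as a shift and turn from the pose commanded when the call began, along the tool's axes at that moment; what a row does not reach only later rows make up. A row lasts 1/8 s, in which the tool goes at most 62.5 mm and 10.7 degrees, less where a joint would pass 70% of its speed; a pose out of reach is approached as far as the arm can. A call with a gripper value outside its range is refused whole. The fingers move at their own pace and stop on an object; FORCE is the grip in N (left out, the last holds). Time passes only in rows, so rows that repeat a pose let the fingers close. It gives the time, the measured TCP pose, the force, the opening and the grip force at its end, in the units of the state.
- readout.state(): the state, without advancing time (a new reading comes with each control period).
- read_camera(name): name is "side" or "top" or "wrist"; returns (picture, depth): 420x560x3 uint8, red, green, blue; 420x560 float32, m along the optical axis (not along the pixel's ray), 0 where there is no reading.
- camera_model(name): a dict with "mtx" (3x3 intrinsics, pixels), "dist" ([k1, k2, p1, p2, k3] as OpenCV has them; the pictures are not rectified), "pose" (4x4, takes a point from camera to world coordinates); the wrist camera has in their place "hand_eye" (4x4, takes a point from camera to tool coordinates, whose origin is the TCP and whose axes are the flange's). Camera axes: x right, y up, looking along -z (the intrinsics and any distortion apply to the point x, -y, -z); pixel columns grow to the right and rows downward; lengths in m; the calibration is good to about 2 mm. A picture is of the moment at which its call begins: read the wrist's pose just before it. camera_model takes no time and is no camera call.
- bot.finish_job(): hands the job in; it is judged then, once.
Trained networks look in the newest picture that a camera, given by its name, has taken for a name from the list of things; names that differ only in an ending like _2 or _b are one class to them, and where a whole thing is asked for, a point or a joint stands for the part that bears it (a point fixed in the world has none). Each returns a list of dicts, best first, with "p" (0 to 1); they miss things now and then, are a little off and sometimes report something else, mostly with a low value. They report only what shows in the picture. A call takes as long as a camera call. They do not tell look-alikes from the thing itself.
- boxes_of(name, camera): "location" ([row, column] in pixels, amid what is visible of it).
- place_of(name, camera): "location" ([row, column] in pixels: a listed point, or the origin of a listed thing).
The state is a dict: "t": time; "joint_positions": joint angles; "qd": joint speeds; "joint_efforts": joint torques, N m; "tool_pos": TCP position; "ee_rot": TCP orientation; "ft_force": force on the tool from outside, world axes, zero at the start; "wrist_torque": the same for the moment, N m; "finger_gap": opening from 0.0 (shut) to 1.0 (fully open); "finger_force": force on a finger pad.
Only numpy, scipy, OpenCV 4.12 (cv2) and the standard library are available. Lean on these libraries where they do the work, as an engineer would, in place of code of your own. Each camera call takes 0.05 s, during which the arm holds its last target. There are 200 camera calls.

## Working session

There is one attempt and no reset: what is moved stays moved. The work goes in short steps, Python scripts to look and compute and a shell command to move; the robot and the scene stay as the last step left them, time stands still between calls to the robot, and variables do not carry over. Pictures are saved under pics/ and viewed, at most 10 in all, crops included, and the job is handed in when it is done.

```bash
mkdir -p pics; ls
cat > h.py <<'E'
import numpy as np, cv2
from bench import readout, read_camera, camera_model, bot, boxes_of, place_of
from scipy.spatial.transform import Rotation as R
def toolT():
    s=readout.state(); T=np.eye(4); q=s['ee_rot']; T[:3,:3]=R.from_quat([q[1],q[2],q[3],q[0]]).as_matrix(); T[:3,3]=s['tool_pos']; return T
def pose(cam,m):
    return np.array(m['pose']) if 'pose' in m else toolT()@np.array(m['hand_eye'])
def ray(cam,rc,P=None):
    m=camera_model(cam); P=pose(cam,m) if P is None else P
    u=cv2.undistortPoints(np.array([[[rc[1],rc[0]]]],float),np.array(m['mtx']),np.array(m['dist']))[0,0]
    return P[:3,3],P[:3,:3]@np.array([u[0],-u[1],-1])
def at_z(cam,rc,z,P=None):
    o,d=ray(cam,rc,P); return o+d*(z-o[2])/d[2]
def at_depth(cam,rc,dep,P=None):
    o,d=ray(cam,rc,P); return o+d*dep[int(round(rc[0])),int(round(rc[1]))]
E
python3 - <<'E'
from h import *
for c in ['top','side']:
    p,d=read_camera(c); cv2.imwrite(f'pics/{c}1.png',p[:,:,::-1])
    np.save(f'{c}_d.npy',d)
    print(c,np.round(camera_model(c)['pose'],2).tolist())
    Z={'probe_grip':.139,'probe_tip':.025,'cradle':0,'cradle_rest':.139,'cup_rim':.07,'dish':0,'jar':0,'flask':0,'meter':0,'selector_grip':.093,'index_tab':.067}
    for n,z in Z.items():
        for r in place_of(n,c)[:4]:
            if r['p']>.2: print(n,round(r['p'],2),np.round(r['location']),np.round(at_z(c,r['location'],z),3))
E
```

```text
pics
top [[-0.02, 0.99, -0.15, 0.3], [-1.0, -0.02, -0.01, -0.05], [-0.01, 0.15, 0.99, 1.38], [0.0, 0.0, 0.0, 1.0]]
probe_grip 0.82 [198. 356.] [ 0.488 -0.245  0.139]
probe_grip 0.72 [197. 358.] [ 0.491 -0.249  0.139]
probe_grip 0.64 [138. 389.] [ 0.653 -0.345  0.139]
probe_tip 0.76 [176. 350.] [ 0.571 -0.248  0.025]
probe_tip 0.74 [118. 367.] [ 0.75  -0.308  0.025]
cradle 0.92 [264. 372.] [ 0.309 -0.306  0.   ]
cradle 0.85 [190. 400.] [ 0.529 -0.401  0.   ]
cradle 0.69 [205. 352.] [ 0.487 -0.254  0.   ]
cradle_rest 0.95 [179. 408.] [ 0.536 -0.391  0.139]
cradle_rest 0.94 [265. 382.] [ 0.305 -0.306  0.139]
cradle_rest 0.88 [195. 359.] [ 0.496 -0.252  0.139]
cradle_rest 0.48 [195. 359.] [ 0.494 -0.253  0.139]
cup_rim 0.64 [141. 254.] [0.672 0.036 0.07 ]
dish 0.56 [194. 246.] [0.529 0.064 0.   ]
jar 0.85 [206. 302.] [ 0.486 -0.103  0.   ]
flask 0.97 [146. 325.] [ 0.672 -0.18   0.   ]
meter 0.66 [201. 166.] [0.512 0.309 0.   ]
meter 0.59 [195. 355.] [ 0.517 -0.263  0.   ]
selector_grip 0.73 [199. 156.] [0.504 0.315 0.093]
selector_grip 0.24 [201. 164.] [0.5   0.292 0.093]
index_tab 0.68 
[... 201 characters left out ...]
 0.94 [289. 408.] [ 0.747 -0.328  0.025]
probe_tip 0.84 [281. 325.] [ 0.57  -0.251  0.025]
cradle 0.77 [344. 336.] [ 0.537 -0.4    0.   ]
cradle 0.71 [296. 295.] [ 0.495 -0.253  0.   ]
cradle 0.59 [337. 223.] [ 0.308 -0.312  0.   ]
cradle_rest 0.93 [253. 299.] [ 0.501 -0.244  0.139]
cradle_rest 0.65 [307. 338.] [ 0.526 -0.4    0.139]
cup_rim 0.56 [180. 327.] [0.689 0.039 0.07 ]
dish 0.81 [203. 266.] [0.526 0.068 0.   ]
jar 0.82 [251. 271.] [ 0.485 -0.105  0.   ]
flask 0.79 [252. 349.] [ 0.672 -0.165  0.   ]
meter 0.66 [152. 237.] [0.509 0.313 0.   ]
selector_grip 0.77 [130. 236.] [0.507 0.3   0.093]
index_tab 0.55 [125. 238.] [0.527 0.356 0.067]
index_tab 0.54 [129. 233.] [0.507 0.339 0.067]
```

View pics/top1.png

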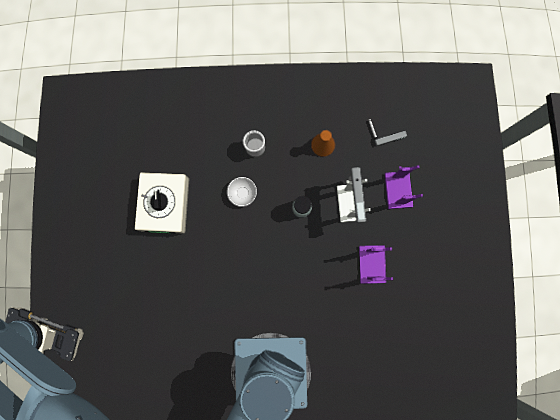

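View pics/side1.png

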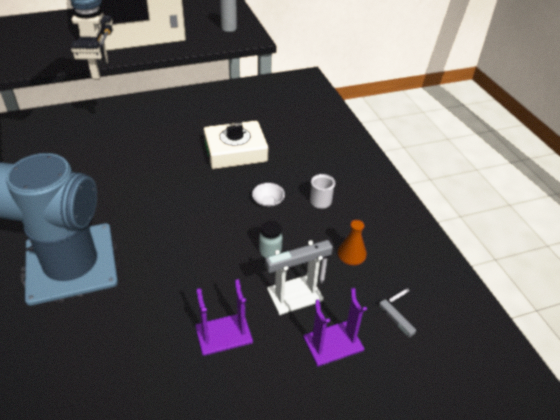

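The top view shows the meter at (200,160), cup at (142,254), dish at (192,241), jar at (206,302) and flask at (143,324). There are two probes: one in the white aluminium cradle (195,357) and one lying on the table (132,388). The two purple cradles at (188,400) and (264,372) are look-alikes. The probe in the aluminium cradle looks like the larger one (~53 px handle against ~33 px), so I'll confirm that with a crop.

Run:
```python
from h import *
p=cv2.imread('pics/top1.png')[100:240,320:440]; cv2.imwrite('pics/crop1.png',cv2.resize(p,None,fx=4,fy=4,interpolation=cv2.INTER_CUBIC))
T=toolT();print(T.round(3).tolist());print(np.round(camera_model('wrist')['hand_eye'],3).tolist(),np.round(camera_model('wrist')['mtx'],1).tolist())
# handle end lengths
for a,b,z in [((168,357),(221,358),.153),((131,406),(140,376),.02)]: print(np.linalg.norm(at_z('top',a,z)-at_z('top',b,z)))
for tgt in [(.505,.310,.30)]: print((T[:3,:3].T@(np.array(tgt)-T[:3,3])*100).round(1))
```

```text
[[-0.959, 0.285, 0.0, 0.157], [0.285, 0.959, -0.0, 0.527], [-0.0, -0.0, -1.0, 0.19], [0.0, 0.0, 0.0, 1.0]]
[[0.0, 0.961, 0.278, 0.078], [1.0, -0.0, 0.0, 0.001], [0.001, 0.278, -0.961, -0.196], [0.0, 0.0, 0.0, 1.0]] [[300.5, 0.0, 278.2], [0.0, 300.5, 206.9], [0.0, 0.0, 1.0]]
0.14411956338868334
0.0989334012354155
[-39.6 -10.9 -11. ]
```

View pics/crop1.png

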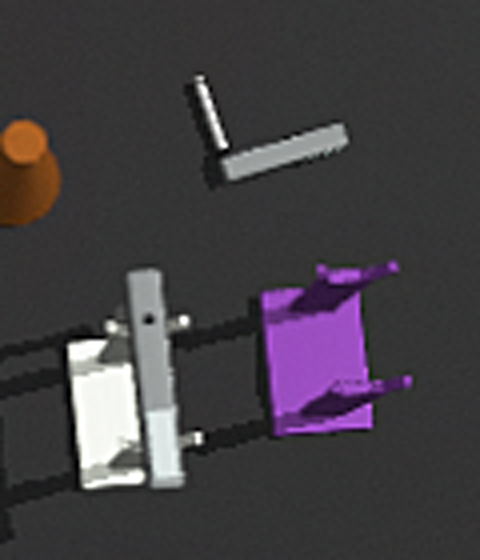

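The crop confirms it. The probe in the white/aluminium cradle measures about 0.144 m against about 0.099 m for the one on the table, so it is the larger, at top-view pixel (195,357). Next I'll move above the meter.

```bash
python3 -m crank '[{"delta_pos":[-5,-1.5,-4],"turn":0,"hand":1},{"delta_pos":[-10,-3,-8],"turn":0,"hand":1},{"delta_pos":[-16,-4.5,-11],"turn":0,"hand":1},{"delta_pos":[-22,-6,-11],"turn":0,"hand":1},{"delta_pos":[-28,-8,-11],"turn":0,"hand":1},{"delta_pos":[-34,-9.5,-11],"turn":0,"hand":1},{"delta_pos":[-39.6,-10.9,-11],"turn":0,"hand":1},{"delta_pos":[-39.6,-10.9,-11],"turn":0,"hand":1}]'
python3 -m crank '[{"delta_pos":[0,0,0],"turn":0,"hand":1},{"delta_pos":[0,0,0],"turn":0,"hand":1}]'
python3 - <<'E'
from h import *
T=toolT();print(T.round(3).tolist(),readout.state()['joint_positions'])
p,d=read_camera('wrist'); cv2.imwrite('pics/w1.png',p[:,:,::-1]); np.savez('w1.npz',p=p,d=d,T=T)
for n,z in {'selector_grip':.093,'index_tab':.067,'meter':0}.items():
    for r in place_of(n,'wrist')[:4]:
        if r['p']>.2: print(n,round(r['p'],2),np.round(r['location']),np.round(at_z('wrist',r['location'],z),4))
E
```

```text
t: 2.2
tool_pos: [0.5084, 0.307, 0.2985]
ee_rot: [-0.0, 0.147, 0.989, -0.001]
ft_force: [-0.5, 0.2, 0.3]
finger_gap: 0.995
finger_force: 0.0
t: 2.45
tool_pos: [0.5039, 0.311, 0.2999]
ee_rot: [-0.0, 0.143, 0.99, 0.0]
ft_force: [-0.2, 0.9, 0.9]
finger_gap: 0.999
finger_force: 0.0
[[-0.959, 0.283, -0.0, 0.504], [0.283, 0.959, 0.0, 0.311], [0.0, 0.0, -1.0, 0.3], [0.0, 0.0, 0.0, 1.0]] [ 3.64375842e-01  2.90755172e-01  1.22778408e+00  5.21985108e-04
  1.62306497e+00 -9.19209560e-01]
selector_grip 0.8 [178. 279.] [0.5034 0.3137 0.093 ]
index_tab 0.92 [179. 312.] [0.5226 0.357  0.067 ]
meter 0.66 [171. 283.] [0.5104 0.3183 0.    ]
```

View pics/w1.png

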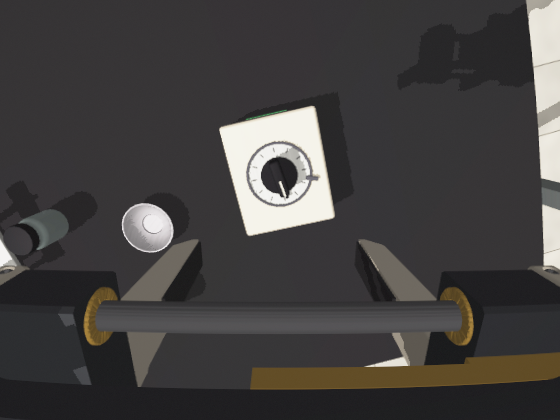

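The wrist view shows the meter dial at (175,279), the tab at (178,312) on the rim, and the knob's white line from about (182,281) to (196,287). The next step is to measure the angles.

Run:
```python
from h import *
z=np.load('w1.npz'); p,T=z['p'],z['T']
P=T@np.array(camera_model('wrist')['hand_eye'])
c=cv2.resize(p[130:220,235:325],None,fx=6,fy=6,interpolation=cv2.INTER_CUBIC); cv2.imwrite('pics/w1c.png',c[:,:,::-1])
g=p.min(2).astype(int)
# white blob inside knob disc
rr,cc=np.mgrid[0:420,0:560]
yy=(np.hypot(rr-175,cc-279)<19)
m=((g>140)&(np.hypot(rr-177,cc-280)<26)).astype(np.uint8)
n,l,s,ce=cv2.connectedComponentsWithStats(m)
for i in range(1,n):
    if s[i,4]>8:
        ys,xs=np.where(l==i); pts=np.array([at_z('wrist',(a,b),.101,P)[:2] for a,b in zip(ys,xs)])
        v=np.linalg.svd(pts-pts.mean(0),full_matrices=False)
        print(s[i],ce[i],pts.mean(0),v[1],np.degrees(np.arctan2(v[2][0][1],v[2][0][0])))
```

```text
[ 255  152   51   51 1021] [280.74632713 179.20372184] [0.503606   0.31530511] [0.67636723 0.66112872] -80.72671110755184
```

View pics/w1c.png

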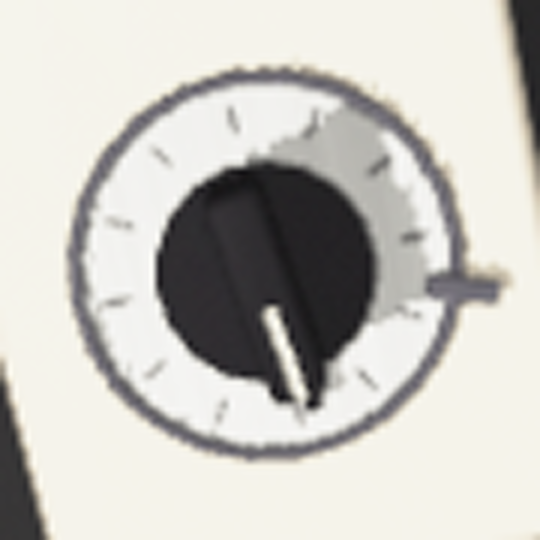

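Run:
```python
from h import *
T=np.load('w1.npz')['T']; P=T@np.array(camera_model('wrist')['hand_eye'])
f=lambda x,y,z: at_z('wrist',(130+(y+.5)/6-.5,235+(x+.5)/6-.5),z,P)[:2]
a,b=f(270,308,.101),f(301,400,.101); v=b-a; print('line',a,b,np.degrees(np.arctan2(v[1],v[0])),np.hypot(*v))
c=f(267,263,.061); i=f(430,286,.067); o=f(500,291,.067); t=f(465,288,.067)
print('centre',c,'tab',t,np.hypot(*(t-c)),np.degrees(np.arctan2(*(t-c)[::-1])),'along',np.degrees(np.arctan2(*(o-i)[::-1])))
e1,e2=f(498,0,.06),f(540,190,.06); print('meter edge',np.degrees(np.arctan2(*(e2-e1)[::-1])))
print('tool y ang',np.degrees(np.arctan2(T[1,1],T[0,1])))
```

```text
line [0.50512738 0.31324771] [0.52732961 0.31400886] 1.9634709118727862 0.022215277881452798
centre [0.50188152 0.31362153] tab [0.52019161 0.35793783] 0.047949906954278546 67.55113354776975 along 69.4987545986998
meter edge -1.8210532017534522
tool y ang 73.54558469771551
```

Pointer is at about 2° and the tab at about 67°, with the dial axis near (0.503, 0.3135). I'll align the fingers across the bar, descend and grip.

```bash
python3 -m crank '[{"delta_pos":[0.2,0.2,5],"turn":-0.16,"hand":-0.1},{"delta_pos":[0.2,0.2,10],"turn":-0.32,"hand":-0.1},{"delta_pos":[0.2,0.2,15],"turn":-0.32,"hand":-0.1},{"delta_pos":[0.2,0.2,18],"turn":-0.32,"hand":-0.1},{"delta_pos":[0.2,0.2,18],"turn":-0.32,"hand":-0.1},{"delta_pos":[0.2,0.2,20.5],"turn":-0.32,"hand":-0.1},{"delta_pos":[0.2,0.2,22.4],"turn":-0.32,"hand":-0.1},{"delta_pos":[0.2,0.2,22.4],"turn":-0.32,"hand":-0.1}]' 10
python3 -m crank '[{"delta_pos":[0,0,0],"turn":0,"hand":-1},{"delta_pos":[0,0,0],"turn":0,"hand":-1},{"delta_pos":[0,0,0],"turn":0,"hand":-1},{"delta_pos":[0,0,0],"turn":0,"hand":-1},{"delta_pos":[0,0,0],"turn":0,"hand":-1}]' 10
```

```text
t: 3.65
tool_pos: [0.5037, 0.3128, 0.0763]
ee_rot: [-0.0, -0.016, 1.0, -0.0]
ft_force: [0.0, 1.2, 1.0]
finger_gap: 0.451
finger_force: 0.0
t: 4.28
tool_pos: [0.5038, 0.3124, 0.0757]
ee_rot: [-0.0, -0.016, 1.0, -0.0]
ft_force: [0.8, -0.6, -1.0]
finger_gap: 0.008
finger_force: 0.0
```

The fingers shut fully without meeting the bar, so I'll look before moving again.

Run:
```python
from h import *
print({k:np.round(v,3).tolist() for k,v in readout.state().items()})
p,d=read_camera('wrist'); s,ds=read_camera('side'); t,dt=read_camera('top')
a=cv2.resize(p,(400,300)); b=cv2.resize(s[90:180,180:300],(400,300),interpolation=cv2.INTER_CUBIC); c=cv2.resize(t[160:250,100:220],(400,300),interpolation=cv2.INTER_CUBIC)
cv2.imwrite('pics/m1.png',np.vstack([np.hstack([a,b]),np.hstack([c,a*0])])[:,:,::-1])
```

```text
{'t': 4.275, 'joint_positions': [0.367, 0.43, 1.581, 0.0, 1.131, -1.235], 'qd': [0.001, 0.001, 0.001, 0.001, -0.0, -0.001], 'joint_efforts': [0.009, -50.39, -25.426, 0.011, 0.08, 0.0], 'tool_pos': [0.504, 0.312, 0.076], 'ee_rot': [-0.0, -0.016, 1.0, -0.0], 'ft_force': [0.809, -0.632, -0.978], 'wrist_torque': [0.027, 0.001, 0.015], 'finger_force': 0.0, 'finger_gap': 0.008}
```

View pics/m1.png

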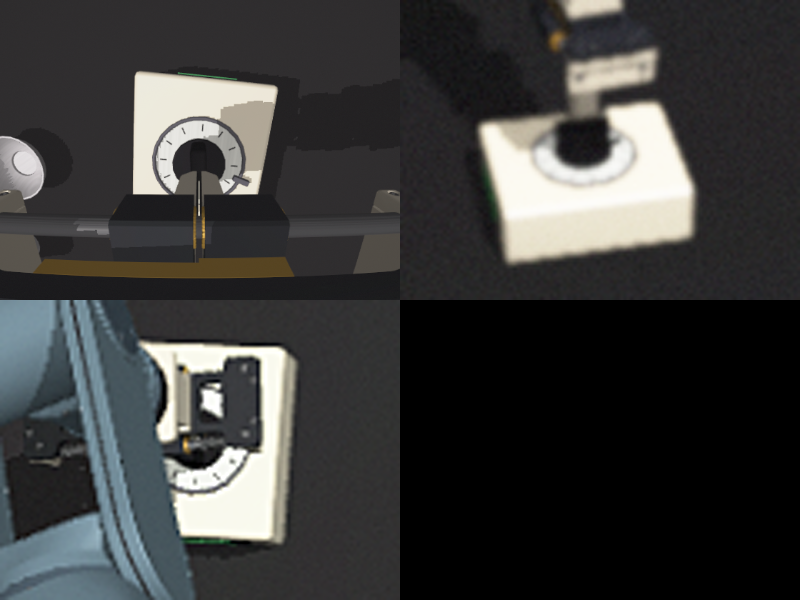

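The mosaic shows the fingers shut over the near half of the knob (upper-left panel, about (200,180)), with the bar visible only beyond them at about (198,155). Depth readings should show where the fingertips sit relative to the bar.

Run:
```python
from h import *
p,d=read_camera('wrist'); np.savez('w2.npz',p=p,d=d)
for r in range(190,330,8):
    print(r,[ (np.round(at_depth('wrist',(r,c),d)*1000).astype(int).tolist(),p[r,c].tolist()) for c in (262,270,278,286,294)])
```

```text
190 [([475, 301, 61], [229, 228, 224]), ([475, 306, 60], [230, 229, 225]), ([475, 312, 61], [229, 228, 223]), ([474, 318, 61], [197, 196, 189]), ([474, 323, 62], [189, 188, 183])]
198 [([479, 301, 68], [54, 53, 54]), ([478, 307, 70], [41, 39, 42]), ([478, 312, 70], [34, 33, 34]), ([478, 318, 70], [33, 31, 32]), ([478, 323, 69], [60, 60, 59])]
206 [([484, 301, 71], [42, 39, 42]), ([479, 307, 90], [23, 22, 24]), ([478, 312, 91], [22, 21, 22]), ([478, 317, 90], [19, 19, 22]), ([484, 323, 70], [33, 31, 33])]
214 [([490, 301, 71], [43, 40, 43]), ([480, 308, 100], [28, 26, 28]), ([480, 312, 101], [30, 28, 29]), ([480, 317, 101], [28, 26, 29]), ([489, 324, 71], [32, 30, 33])]
222 [([496, 301, 71], [42, 38, 42]), ([485, 308, 102], [30, 28, 31]), ([485, 312, 101], [31, 29, 31]), ([485, 317, 100], [30, 29, 30]), ([495, 324, 70], [31, 30, 32])]
230 [([502, 302, 70], [42, 39, 42]), ([490, 308, 101], [29, 27, 28]), ([490, 313, 102], [30, 30, 32]), ([490, 317, 100], [29, 28, 30]), ([501, 324, 70], [31, 30, 32])]
238 [([508, 302, 70], [41, 39, 43]), ([495, 308, 101], [28, 27, 30]), ([495, 313, 102]
[... 1254 characters left out ...]
206], [29, 28, 30])]
302 [([469, 308, 209], [29, 28, 31]), ([468, 310, 210], [29, 28, 30]), ([473, 312, 201], [78, 77, 72]), ([468, 314, 209], [29, 30, 32]), ([468, 316, 209], [29, 30, 30])]
310 [([468, 308, 212], [45, 46, 48]), ([469, 310, 212], [47, 46, 45]), ([473, 312, 205], [54, 53, 54]), ([469, 314, 211], [63, 57, 47]), ([468, 316, 212], [45, 46, 49])]
318 [([470, 308, 213], [58, 58, 61]), ([470, 310, 213], [58, 56, 57]), ([475, 312, 206], [68, 67, 68]), ([471, 314, 211], [65, 60, 55]), ([470, 316, 213], [58, 57, 63])]
326 [([472, 309, 213], [58, 58, 62]), ([472, 310, 213], [59, 57, 59]), ([477, 312, 206], [75, 75, 77]), ([472, 314, 212], [79, 71, 59]), ([471, 316, 213], [57, 57, 63])]
```

Run:
```python
from h import *
z=np.load('w1.npz'); p,d,T=z['p'],z['d'],z['T']; H=np.array(camera_model('wrist')['hand_eye'])
for r in range(236,270,4):
    print(r,[(c,(1000*at_depth('wrist',(r,c),d,H)).round().astype(int).tolist()) for c in (180,190,195,199,359,362,366,372,380)])
```

```text
236 [(180, [-120, -174, 301]), (190, [-119, -156, 299]), (195, [-119, -147, 298]), (199, [-120, -140, 299]), (359, [-120, 144, 301]), (362, [-120, 149, 299]), (366, [-120, 157, 301]), (372, [-120, 167, 299]), (380, [-120, 181, 300])]
240 [(180, [-127, -174, 298]), (190, [10, -51, -32]), (195, [9, -49, -31]), (199, [-127, -140, 299]), (359, [9, 49, -31]), (362, [9, 50, -31]), (366, [9, 53, -30]), (372, [-127, 168, 300]), (380, [-128, 182, 300])]
244 [(180, [9, -56, -37]), (190, [9, -50, -37]), (195, [9, -47, -37]), (199, [8, -46, -33]), (359, [8, 48, -34]), (362, [9, 49, -36]), (366, [9, 51, -37]), (372, [10, 54, -38]), (380, [9, 59, -37])]
248 [(180, [9, -54, -43]), (190, [10, -48, -43]), (195, [8, -46, -40]), (199, [5, -46, -34]), (359, [7, 47, -38]), (362, [8, 48, -39]), (366, [9, 49, -42]), (372, [9, 53, -42]), (380, [9, 57, -43])]
252 [(180, [9, -52, -48]), (190, [8, -48, -45]), (195, [6, -46, -41]), (199, [3, -46, -34]), (359, [5, 47, -38]), (362, [7, 47, -44]), (366, [8, 49, -46]), (372, [9, 51, -48]), (380, [9, 56, -48])]
256 [(180, [9, -51, -52]), (190, [7, -47, -49]), (195, [5, -46, -43]), (199, [0, -46, -34]), (359, [3, 47, -39]), (362, [5, 47, -44]), (366, [8, 47, -51]), (372, [9, 50, -52]), (380, [9, 54, -53])]
260 [(180, [9, -50, -57]), (190, [6, -46, -51]), (195, [2, -46, -43]), (199, [-2, -46, -36]), (359, [0, 47, -39]), (362, [3, 47, -45]), (366, [6, 47, -51]), (372, [77, 1, -196]), (380, [9, 53, -57])]
264 [(180, [9, -48, -62]), (190, [5, -46, -53]), (195, [0, -46, -43]), (199, [-4, -46, -36]), (359, [-1, 47, -41]), (362, [1, 47, -46]), (366, [5, 47, -53]), (372, [8, 48, -59]), (380, [10, 51, -62])]
268 [(180, [8, -47, -64]), (190, [3, -46, -53]), (195, [-2, -46, -45]), (199, [-6, -46, -37]), (359, [-4, 47, -40]), (362, [-1, 47, -47]), (366, [2, 47, -52]), (372, [7, 47, -62]), (380, [9, 50, -65])]
```

The depth data shows the fingertips about 31 mm short of the reported TCP, while the table, meter and bar heights all come out right. So they closed above the bar (tips at z≈0.107), and from here I'll treat the tips as 31 mm behind the reported TCP. I'll reopen, go 31 mm lower and watch the force.

```bash
python3 -m crank '[{"delta_pos":[0,0,0],"turn":0,"hand":-0.1},{"delta_pos":[0,0,0],"turn":0,"hand":-0.1},{"delta_pos":[0,0,0],"turn":0,"hand":-0.1},{"delta_pos":[0,0.1,1.5],"turn":0,"hand":-0.1},{"delta_pos":[0,0.1,2.5],"turn":0,"hand":-0.1},{"delta_pos":[0,0.1,3],"turn":0,"hand":-0.1},{"delta_pos":[0,0.1,3],"turn":0,"hand":-0.1}]' 10
python3 -m crank '[{"delta_pos":[0,0,0],"turn":0,"hand":-1},{"delta_pos":[0,0,0],"turn":0,"hand":-1},{"delta_pos":[0,0,0],"turn":0,"hand":-1},{"delta_pos":[0,0,0],"turn":0,"hand":-1}]' 10
```

```text
t: 5.35
tool_pos: [0.5034, 0.3133, 0.0449]
ee_rot: [-0.001, -0.016, 1.0, -0.0]
ft_force: [0.4, -0.4, -1.4]
finger_gap: 0.45
finger_force: 0.0
t: 5.85
tool_pos: [0.5039, 0.3124, 0.046]
ee_rot: [0.0, -0.016, 1.0, -0.001]
ft_force: [-0.4, -4.7, 2.1]
finger_gap: 0.152
finger_force: 10.0
```

Gripped: the opening is 14 mm at 10 N. Turning 65° counter-clockwise.

```bash
python3 -m crank '[{"delta_pos":[0,0.1,0],"turn":-0.17,"hand":-1},{"delta_pos":[0,0.1,0],"turn":-0.34,"hand":-1},{"delta_pos":[0,0.1,0],"turn":-0.51,"hand":-1},{"delta_pos":[0,0.1,0],"turn":-0.68,"hand":-1},{"delta_pos":[0,0.1,0],"turn":-0.85,"hand":-1},{"delta_pos":[0,0.1,0],"turn":-1.02,"hand":-1},{"delta_pos":[0,0.1,0],"turn":-1.14,"hand":-1},{"delta_pos":[0,0.1,0],"turn":-1.14,"hand":-1}]'
python3 -m crank '[{"delta_pos":[0,0,0],"turn":0,"hand":-1},{"delta_pos":[0,0,0],"turn":0,"hand":-0.4},{"delta_pos":[0,0,0],"turn":0,"hand":-0.4},{"delta_pos":[0,0,-2],"turn":0,"hand":-0.4},{"delta_pos":[0,0,-7],"turn":0,"hand":-0.4},{"delta_pos":[0,0,-13],"turn":0,"hand":-0.4},{"delta_pos":[0,0,-18],"turn":0,"hand":0.5},{"delta_pos":[0,0,-18],"turn":0,"hand":0.9}]'
python3 -m crank '[{"delta_pos":[0,0,0],"turn":0,"hand":0.9},{"delta_pos":[0,0,0],"turn":0,"hand":0.9}]'
python3 - <<'E'
from h import *
T=toolT();print(T.round(3).tolist(),readout.state()['joint_positions'].__repr__())
p,d=read_camera('wrist'); np.savez('w3.npz',p=p,d=d,T=T)
L={}
for n,z in {'selector_grip':.093,'index_tab':.067}.items():
    for r in place_of(n,'wrist')[:2]:
        print(n,round(r['p'],2),np.round(r['location']),np.round(at_z('wrist',r['location'],z),4)); L.setdefault(n,r['location'])
r,c=map(int,L['selector_grip']); c0=max(c-45,0); r0=max(r-45,0); print(r0,c0)
cv2.imwrite('pics/w3c.png',cv2.resize(p[r0:r0+90,c0:c0+90],None,fx=6,fy=6,interpolation=cv2.INTER_CUBIC)[:,:,::-1])
E
```

```text
t: 6.85
tool_pos: [0.5034, 0.3131, 0.0459]
ee_rot: [-0.001, -0.553, 0.833, -0.001]
ft_force: [-1.8, -5.7, 3.7]
finger_gap: 0.15
finger_force: 10.0
t: 7.85
tool_pos: [0.5063, 0.3159, 0.2309]
ee_rot: [0.005, -0.553, 0.833, -0.001]
ft_force: [-0.2, 0.0, -1.0]
finger_gap: 0.466
finger_force: 0.0
t: 8.1
tool_pos: [0.5027, 0.3141, 0.2235]
ee_rot: [-0.002, -0.553, 0.833, 0.0]
ft_force: [0.2, 0.1, 0.1]
finger_gap: 0.684
finger_force: 0.0
[[-0.389, -0.921, -0.004, 0.503], [-0.921, 0.389, -0.001, 0.314], [0.003, 0.003, -1.0, 0.224], [0.0, 0.0, 0.0, 1.0]] array([ 3.70427397e-01,  3.19587389e-01,  1.36859305e+00,  1.37271706e-04,
        1.45719143e+00, -2.37166830e+00])
selector_grip 0.92 [193. 280.] [0.5007 0.316  0.093 ]
index_tab 0.9 [224. 278.] [0.5209 0.3575 0.067 ]
147 235
```

View pics/w3c.png

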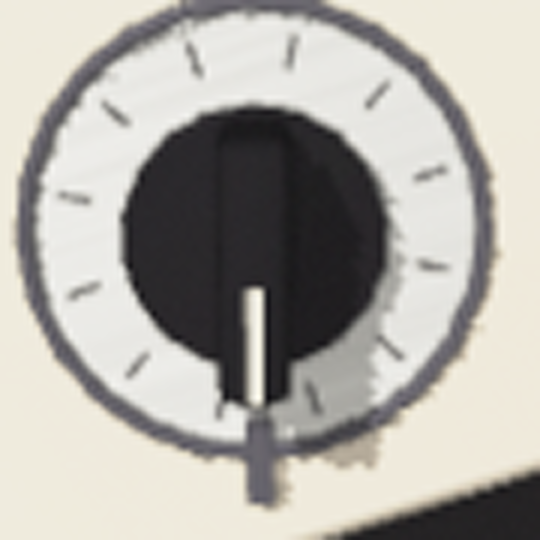

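The crop shows the white line at (255,345) pointing straight at the tab at (262,460), so the pointer is aligned to within about 2° and the tab hasn't moved. On to the cradle.

```bash
python3 -m crank '[{"delta_pos":[3,-1.2,-5],"turn":0.12,"hand":0.9},{"delta_pos":[8,-3.2,-9],"turn":0.27,"hand":0.9},{"delta_pos":[13.5,-5.3,-9],"turn":0.42,"hand":0.9},{"delta_pos":[19,-7.5,-9],"turn":0.57,"hand":0.9},{"delta_pos":[24.5,-9.7,-9],"turn":0.72,"hand":0.9},{"delta_pos":[30,-11.9,-9],"turn":0.87,"hand":0.9},{"delta_pos":[35.5,-14,-9],"turn":1.02,"hand":0.9},{"delta_pos":[40,-15.8,-9],"turn":1.17,"hand":0.9}]'
python3 -m crank '[{"delta_pos":[0,-5,0],"turn":0,"hand":0.9},{"delta_pos":[0,-10,0],"turn":0,"hand":0.9},{"delta_pos":[0,-13.5,0],"turn":0,"hand":0.9},{"delta_pos":[0,-13.5,0],"turn":0,"hand":0.9},{"delta_pos":[0,-13.5,0],"turn":0,"hand":0.9}]'
python3 - <<'E'
from h import *
T=toolT();print(T.round(3).tolist())
p,d=read_camera('wrist'); cv2.imwrite('pics/w4.png',p[:,:,::-1]); np.savez('w4.npz',p=p,d=d,T=T)
for n,z in {'probe_grip':.139,'probe_tip':.025,'cradle_rest':.139,'cradle':0}.items():
    for r in place_of(n,'wrist')[:3]:
        if r['p']>.2: print(n,round(r['p'],2),np.round(r['location']),np.round(at_z('wrist',r['location'],z),4))
E
```

```text
t: 9.25
tool_pos: [0.4932, -0.1177, 0.3151]
ee_rot: [-0.0, 0.002, 1.0, 0.0]
ft_force: [0.2, 0.4, -0.1]
finger_gap: 0.956
finger_force: 0.0
t: 9.88
tool_pos: [0.4937, -0.2498, 0.3151]
ee_rot: [-0.0, -0.001, 1.0, 0.001]
ft_force: [0.2, 0.3, 0.7]
finger_gap: 0.949
finger_force: 0.0
[[-1.0, -0.001, -0.001, 0.494], [-0.001, 1.0, 0.001, -0.25], [0.001, 0.001, -1.0, 0.315], [0.0, 0.0, 0.0, 1.0]]
probe_grip 0.9 [271. 207.] [ 0.6169 -0.3462  0.139 ]
probe_grip 0.59 [183. 278.] [ 0.4933 -0.2484  0.139 ]
probe_grip 0.53 [208. 277.] [ 0.5264 -0.25    0.139 ]
probe_tip 0.95 [302. 239.] [ 0.7437 -0.322   0.025 ]
cradle_rest 0.92 [ 22. 232.] [ 0.3091 -0.3011  0.139 ]
cradle_rest 0.66 [213. 164.] [ 0.5337 -0.3976  0.139 ]
cradle_rest 0.59 [184. 278.] [ 0.495  -0.2483  0.139 ]
cradle 0.96 [188. 193.] [ 0.5315 -0.3979  0.    ]
cradle 0.68 [169. 277.] [ 0.4979 -0.2507  0.    ]
cradle 0.64 [ 50. 242.] [ 0.3092 -0.3054  0.    ]
```

View pics/w4.png

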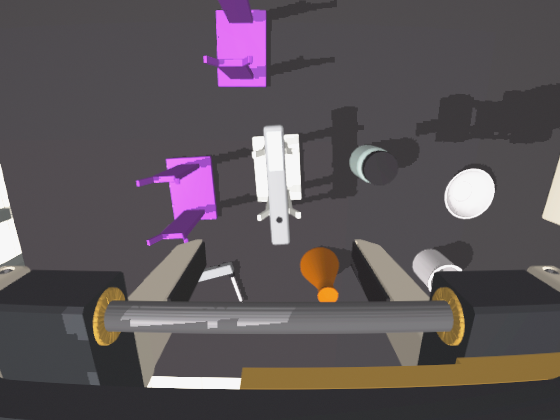

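The wrist view shows the handle lying in the white cradle from (126,274) to (243,281), the small probe at (272,215), the flask at (270,322) and the purple cradles on the left. Next I'll measure the handle's pose and the cup rim from depth.

Run:
```python
from h import *
z=np.load('w4.npz'); p,d,T=z['p'],z['d'],z['T']; P=T@np.array(camera_model('wrist')['hand_eye'])
def cloud(cam,d,P,r0,r1,c0,c1):
    return np.array([at_depth(cam,(r,c),d,P) for r in range(r0,r1) for c in range(c0,c1) if d[r,c]>0])
X=cloud('wrist',d,P,115,255,255,305)
H=X[(abs(X[:,2]-.153)<.005)]; a=cv2.minAreaRect((H[:,:2]*1000).astype(np.float32)); print('handle rect',a,np.median(H[:,2]),H[:,0].min(),H[:,0].max())
# slices: mid y by x
for x in (.44,.47,.49,.51,.54): s=H[abs(H[:,0]-x)<.005]; print(x,s[:,1].min().round(4),s[:,1].max().round(4))
D=np.load('top_d.npy'); m=camera_model('top'); P=np.array(m['pose'])
X=cloud('top',D,P,120,165,235,275); C=X[X[:,2]>.05]
c,r=cv2.minEnclosingCircle((C[:,:2]*1000).astype(np.float32)); print('cup',c,r,C[:,2].max())
D=np.load('side_d.npy'); P=np.array(camera_model('side')['pose'])
X=cloud('side',D,P,165,215,305,345); C=X[(X[:,2]>.064)&(X[:,2]<.08)]
c,r=cv2.minEnclosingCircle((C[:,:2]*1000).astype(np.float32)); print('cup side',c,r,len(C))
```

```text
Traceback (most recent call last):
  File "h.py", line 15, in at_depth
    o,d=ray(cam,rc,P); return o+d*dep[int(round(rc[0])),int(round(rc[1]))]
        ~~~^^^^^^^^^^
  File "h.py", line 9, in ray
    m=camera_model(cam); P=pose(cam,m) if P is None else P
ValueError: time passes only in moves, steps and waits
```

```bash
cat >> h.py <<'E'
import functools
camera_model=functools.lru_cache(None)(camera_model)
def cloud(cam,d,P,r0,r1,c0,c1):
    m=camera_model(cam); rr,cc=np.mgrid[r0:r1,c0:c1]; rr,cc=rr.ravel(),cc.ravel(); dd=d[rr,cc]; k=dd>0; rr,cc,dd=rr[k],cc[k],dd[k]
    u=cv2.undistortPoints(np.stack([cc,rr],1)[:,None].astype(float),np.array(m['mtx']),np.array(m['dist']))[:,0]
    return (P[:3,:3]@(np.c_[u[:,0],-u[:,1],-np.ones(len(u))]*dd[:,None]).T).T+P[:3,3]
E
python3 - <<'E'
from h import *
z=np.load('w4.npz'); p,d,T=z['p'],z['d'],z['T']; P=T@np.array(camera_model('wrist')['hand_eye'])
X=cloud('wrist',d,P,115,255,255,305)
H=X[(abs(X[:,2]-.153)<.005)]; a=cv2.minAreaRect((H[:,:2]*1000).astype(np.float32)); print('handle rect',a,np.median(H[:,2]),H[:,0].min(),H[:,0].max())
for x in (.44,.47,.49,.51,.54): s=H[abs(H[:,0]-x)<.005]; print(x,s[:,1].min().round(4),s[:,1].max().round(4))
D=np.load('top_d.npy'); P=np.array(camera_model('top')['pose'])
X=cloud('top',D,P,120,165,235,275); C=X[X[:,2]>.05]
c,r=cv2.minEnclosingCircle((C[:,:2]*1000).astype(np.float32)); print('cup',c,r,C[:,2].max())
D=np.load('side_d.npy'); P=np.array(camera_model('side')['pose'])
X=cloud('side',D,P,165,215,305,345); C=X[(X[:,2]>.064)&(X[:,2]<.08)]
c,r=cv2.minEnclosingCircle((C[:,:2]*1000).astype(np.float32)); print('cup side',c,r,len(C))
E
```

```text
handle rect ((495.2479553222656, -250.23287963867188), (147.86318969726562, 24.01083755493164), 3.7852306365966797) 0.15334871242885506 0.42151422067844035 0.5685880759880096
0.44 -0.2658 -0.2422
0.47 -0.2638 -0.2396
0.49 -0.2627 -0.2395
0.51 -0.2604 -0.2381
0.54 -0.2593 -0.2352
cup (674.7949829101562, 34.94113540649414) 32.43434143066406 0.07644333105794043
cup side (675.2861328125, 33.58457565307617) 34.04610824584961 126
```

The handle centre is at (0.495, -0.250), yaw about +3.8°, top at 0.153; the cup axis is at (0.675, 0.034). Descending to grip at reported z≈0.089, which puts the real tips at 0.120.

```bash
python3 -m crank '[{"delta_pos":[-0.1,0,5],"turn":-0.065,"hand":0.2},{"delta_pos":[-0.1,0,10],"turn":-0.065,"hand":0.2},{"delta_pos":[-0.1,0,13],"turn":-0.065,"hand":0.2},{"delta_pos":[-0.1,0,13],"turn":-0.065,"hand":0.2},{"delta_pos":[-0.1,0,16],"turn":-0.065,"hand":0.2},{"delta_pos":[-0.1,0,19],"turn":-0.065,"hand":0.2},{"delta_pos":[-0.1,0,22],"turn":-0.065,"hand":0.2},{"delta_pos":[-0.1,0,22.6],"turn":-0.065,"hand":0.2}]' 30
python3 -m crank '[{"delta_pos":[0,0,0],"turn":0,"hand":0.2},{"delta_pos":[0,0,0],"turn":0,"hand":-1},{"delta_pos":[0,0,0],"turn":0,"hand":-1},{"delta_pos":[0,0,0],"turn":0,"hand":-1},{"delta_pos":[0,0,0],"turn":0,"hand":-1},{"delta_pos":[0,0,0],"turn":0,"hand":-1}]' 30
```

```text
t: 11.12
tool_pos: [0.4949, -0.2502, 0.0897]
ee_rot: [-0.0, -0.033, 0.999, 0.0]
ft_force: [-0.1, -0.8, -0.2]
finger_gap: 0.601
finger_force: 0.0
t: 11.88
tool_pos: [0.4951, -0.2507, 0.0901]
ee_rot: [0.0, -0.033, 0.999, -0.0]
ft_force: [-0.3, -0.2, 2.9]
finger_gap: 0.257
finger_force: 30.0
```

```bash
python3 -m crank '[{"delta_pos":[0,0,-1],"turn":0,"hand":-1},{"delta_pos":[0,0,-2.5],"turn":0,"hand":-1},{"delta_pos":[0,0,-4.5],"turn":0,"hand":-1},{"delta_pos":[0,0,-7],"turn":0,"hand":-1},{"delta_pos":[0,0,-9.5],"turn":0,"hand":-1},{"delta_pos":[0,0,-12],"turn":0,"hand":-1},{"delta_pos":[0,0,-13],"turn":0,"hand":-1},{"delta_pos":[0,0,-13],"turn":0,"hand":-1}]'
python3 - <<'E'
from h import *
T=toolT(); print(T.round(4).tolist())
w=np.array([.6099,.0300])-T[:2,3]; print((T[:2,:2].T@w*100).round(2))
E
```

```text
t: 12.88
tool_pos: [0.4951, -0.2507, 0.2204]
ee_rot: [0.001, -0.033, 0.999, -0.0]
ft_force: [0.1, -0.7, -1.6]
finger_gap: 0.256
finger_force: 30.0
[[-0.9978, -0.0662, 0.0012, 0.4951], [-0.0662, 0.9978, -0.0009, -0.2507], [-0.0011, -0.001, -1.0, 0.2204], [0.0, 0.0, 0.0, 1.0]]
[-13.31  27.25]
```

```bash
python3 -m crank '[{"delta_pos":[-0.8,1.7,0],"turn":0,"hand":-1},{"delta_pos":[-2.3,4.7,0],"turn":0,"hand":-1},{"delta_pos":[-4.2,8.7,0],"turn":0,"hand":-1},{"delta_pos":[-6.2,12.7,0],"turn":0,"hand":-1},{"delta_pos":[-8.2,16.7,0],"turn":0,"hand":-1},{"delta_pos":[-10.2,20.7,0],"turn":0,"hand":-1},{"delta_pos":[-11.8,24.2,0],"turn":0,"hand":-1},{"delta_pos":[-12.8,26.2,0],"turn":0,"hand":-1}]'
python3 -m crank '[{"delta_pos":[-0.5,1,0],"turn":0,"hand":-1},{"delta_pos":[-0.5,1,0],"turn":0,"hand":-1},{"delta_pos":[-0.5,1,0],"turn":0,"hand":-1},{"delta_pos":[-0.5,1,0],"turn":0,"hand":-1}]'
python3 - <<'E'
from h import *
T=toolT(); print(T[:3,3].round(4))
W,dw=read_camera('wrist'); P=T@np.array(camera_model('wrist')['hand_eye'])
S,ds=read_camera('side'); np.savez('dip.npz',W=W,dw=dw,T=T,S=S,ds=ds)
tz=T[2,3]+.031+.019-.114; print('tip z expected',tz)
for c,PP in (('side',None),('wrist',P)):
    for n,z in (('probe_tip',tz),('cup_rim',.07),('probe_grip',tz+.114)):
        for r in place_of(n,c)[:3]:
            if r['p']>.3: print(c,n,round(r['p'],2),np.round(r['location']),np.round(at_z(c,r['location'],z,PP),4))
# handle top via wrist
X=cloud('wrist',dw,P,150,300,250,310); H=X[(X[:,2]>tz+.12)&(X[:,2]<tz+.14)]; 
if len(H): print(cv2.minAreaRect((H[:,:2]*1000).astype(np.float32)),np.percentile(H[:,2],[5,50,95]))
a=S[120:240,260:400]; b=W
cv2.imwrite('pics/dip1.png',np.hstack([cv2.resize(a,(400,343),interpolation=cv2.INTER_CUBIC),cv2.resize(b,(400,343))])[:,:,::-1])
E
```

```text
t: 13.88
tool_pos: [0.6049, 0.0225, 0.2184]
ee_rot: [-0.001, -0.034, 0.999, 0.0]
ft_force: [1.0, -0.1, -3.1]
finger_gap: 0.255
finger_force: 30.0
t: 14.38
tool_pos: [0.6094, 0.0285, 0.2198]
ee_rot: [0.0, -0.032, 0.999, -0.0]
ft_force: [1.3, 1.6, -1.6]
finger_gap: 0.256
finger_force: 30.0
[0.6094 0.0285 0.2198]
tip z expected 0.15576923012795696
side probe_tip 0.97 [156. 328.] [0.6813 0.0363 0.1558]
side probe_tip 0.36 [128. 306.] [0.6708 0.1672 0.1558]
side probe_grip 0.88 [132. 308.] [0.606  0.0039 0.2698]
side probe_grip 0.87 [318. 394.] [ 0.5548 -0.5288  0.2698]
side probe_grip 0.38 [255. 300.] [ 0.4532 -0.3543  0.2698]
wrist probe_tip 0.91 [257.  43.] [ 0.6731 -0.1986  0.1558]
wrist probe_grip 0.59 [212.   0.] [ 0.5869 -0.1216  0.2698]
((582.6596069335938, 28.238975524902344), (76.42432403564453, 30.0013370513916), 3.698000907897949) [0.28066115 0.28336463 0.28491921]
```

View pics/dip1.png

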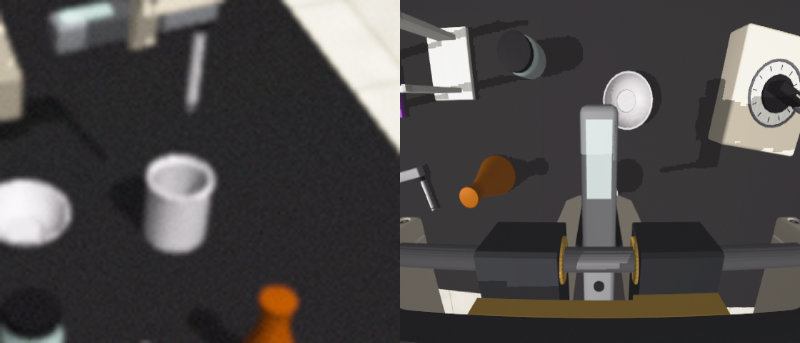

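The mosaic's left panel shows the shaft tip at (190,108) hanging just above and behind the cup (180,175); the right panel shows the handle straight in the fingers. Now I'll fit the shaft axis from side depth.

Run:
```python
from h import *
z=np.load('dip.npz'); P=np.array(camera_model('side')['pose'])
X=cloud('side',z['ds'],P,115,165,315,345)
K=X[(X[:,2]>.15)&(X[:,2]<.25)&(abs(X[:,0]-.675)<.04)&(abs(X[:,1]-.03)<.05)]
print(len(K),K[:,2].min(),K[:,2].max())
for a in np.arange(.15,.25,.015):
    s=K[(K[:,2]>=a)&(K[:,2]<a+.015)]
    if len(s): print(a.round(3),len(s),np.median(s,0).round(4),s[:,0].min().round(4),s[:,0].max().round(4))
X=cloud('wrist',z['dw'],z['T']@np.array(camera_model('wrist')['hand_eye']),100,240,240,320); H=X[abs(X[:,2]-.283)<.006]; print(cv2.minAreaRect((H[:,:2]*1000).astype(np.float32)))
print(H[:,0].min())
for x in (.545,.575,.605): 
    s=H[abs(H[:,0]-x)<.008]; print(x,s[:,1].min(),s[:,1].max(),np.median(s[:,2]))
```

```text
124 0.15263855527846637 0.24929504450873408
0.15 13 [0.6739 0.0293 0.1592] 0.671 0.6796
0.165 19 [0.6738 0.0307 0.1728] 0.6701 0.6785
0.18 17 [0.6743 0.0295 0.1862] 0.6697 0.6809
0.195 21 [0.6736 0.0299 0.2019] 0.6709 0.6804
0.21 18 [0.6745 0.0301 0.2163] 0.671 0.6798
0.225 21 [0.6741 0.0295 0.2314] 0.6698 0.6801
0.24 15 [0.6736 0.026  0.2458] 0.6675 0.683
((561.95068359375, 26.418182373046875), (52.219356536865234, 24.21478271484375), 3.8216936588287354)
0.5353887899132187
0.545 0.013185194043193509 0.03783894011334963 0.28329115512303105
0.575 0.014797802941592568 0.03950231222503147 0.2836635191269897Traceback (most recent call last):
  File "<stdin>", line 12, in <module>
    return umr_minimum(a, axis, None, out, keepdims, initial, where)
ValueError: zero-size array to reduction operation minimum which has no identity
```

The shaft is vertical with its axis at about (0.6755, 0.034), over the cup centre to within about 2 mm, and the tip is at about 0.155. Lowering 12 cm and holding.

```bash
python3 -m crank '[{"delta_pos":[0,0,1],"turn":0,"hand":-1},{"delta_pos":[0,0,3],"turn":0,"hand":-1},{"delta_pos":[0,0,5],"turn":0,"hand":-1},{"delta_pos":[0,0,7],"turn":0,"hand":-1},{"delta_pos":[0,0,9],"turn":0,"hand":-1},{"delta_pos":[0,0,11],"turn":0,"hand":-1},{"delta_pos":[0,0,12],"turn":0,"hand":-1},{"delta_pos":[0,0,12],"turn":0,"hand":-1}]'
for i in 1 2; do python3 -m crank '[{"delta_pos":[0,0,0],"turn":0,"hand":-1},{"delta_pos":[0,0,0],"turn":0,"hand":-1},{"delta_pos":[0,0,0],"turn":0,"hand":-1},{"delta_pos":[0,0,0],"turn":0,"hand":-1},{"delta_pos":[0,0,0],"turn":0,"hand":-1},{"delta_pos":[0,0,0],"turn":0,"hand":-1},{"delta_pos":[0,0,0],"turn":0,"hand":-1},{"delta_pos":[0,0,0],"turn":0,"hand":-1}]'; done
python3 - <<'E'
from h import *
S,ds=read_camera('side'); P=np.array(camera_model('side')['pose'])
X=cloud('side',ds,P,110,215,300,350)
K=X[(X[:,2]>.08)&(X[:,2]<.12)&(abs(X[:,0]-.675)<.03)&(abs(X[:,1]-.03)<.03)]; print(np.median(K,0))
C=X[(X[:,2]>.064)&(X[:,2]<.076)]; print(cv2.minEnclosingCircle((C[:,:2]*1000).astype(np.float32)))
E
```

```text
t: 15.78
tool_pos: [0.6089, 0.0298, 0.0987]
ee_rot: [-0.001, -0.033, 0.999, 0.0]
ft_force: [-0.0, -1.0, -0.8]
finger_gap: 0.254
finger_force: 30.0
t: 16.77
tool_pos: [0.6096, 0.0297, 0.0996]
ee_rot: [-0.0, -0.033, 0.999, -0.0]
ft_force: [-0.5, -0.1, -2.6]
finger_gap: 0.255
finger_force: 30.0
t: 17.77
tool_pos: [0.6096, 0.0297, 0.0996]
ee_rot: [-0.0, -0.033, 0.999, 0.0]
ft_force: [0.9, -0.2, -2.5]
finger_gap: 0.255
finger_force: 30.0
[0.67363594 0.02982784 0.10023343]
((677.6552734375, 30.36745262145996), 36.0189323425293)
```

Dip held for 2 s. Lifting, then back over the cradle.

```bash
python3 -m crank '[{"delta_pos":[0,0,0],"turn":0,"hand":-1},{"delta_pos":[0,0,0],"turn":0,"hand":-1},{"delta_pos":[0,0,-2],"turn":0,"hand":-1},{"delta_pos":[0,0,-5],"turn":0,"hand":-1},{"delta_pos":[0,0,-8],"turn":0,"hand":-1},{"delta_pos":[0,0,-11],"turn":0,"hand":-1},{"delta_pos":[0,0,-12],"turn":0,"hand":-1},{"delta_pos":[0,0,-12],"turn":0,"hand":-1}]'
python3 -m crank '[{"delta_pos":[0.8,-1.7,0],"turn":0,"hand":-1},{"delta_pos":[2.3,-4.7,0],"turn":0,"hand":-1},{"delta_pos":[4.2,-8.7,0],"turn":0,"hand":-1},{"delta_pos":[6.2,-12.7,0],"turn":0,"hand":-1},{"delta_pos":[8.2,-16.7,0],"turn":0,"hand":-1},{"delta_pos":[10.2,-20.7,0],"turn":0,"hand":-1},{"delta_pos":[11.8,-24.2,0],"turn":0,"hand":-1},{"delta_pos":[12.8,-26.2,0],"turn":0,"hand":-1}]'
python3 -m crank '[{"delta_pos":[0.5,-1,0],"turn":0,"hand":-1},{"delta_pos":[0.5,-1,0],"turn":0,"hand":-1},{"delta_pos":[0.5,-1,0],"turn":0,"hand":-1},{"delta_pos":[0.5,-1,0],"turn":0,"hand":-1}]'
python3 -c "
from h import *
T=toolT();print((T[:3,:3].T@(np.array([.4951,-.2507,.0901])-T[:3,3])*100).round(2))"
```

```text
t: 18.82
tool_pos: [0.6097, 0.0297, 0.2197]
ee_rot: [0.0, -0.033, 0.999, -0.0]
ft_force: [0.5, 0.9, -2.6]
finger_gap: 0.25
finger_force: 30.0
t: 19.82
tool_pos: [0.4968, -0.2425, 0.2181]
ee_rot: [-0.001, -0.032, 0.999, 0.0]
ft_force: [-0.4, 0.5, -1.3]
finger_gap: 0.256
finger_force: 30.0
t: 20.32
tool_pos: [0.4952, -0.2496, 0.2196]
ee_rot: [0.0, -0.034, 0.999, 0.0]
ft_force: [0.2, 0.0, -1.7]
finger_gap: 0.252
finger_force: 30.0
[ 0.02 -0.11 12.95]
```

```bash
python3 -m crank '[{"delta_pos":[0,0,2.5],"turn":0,"hand":-1},{"delta_pos":[0,-0.1,5],"turn":0,"hand":-1},{"delta_pos":[0,-0.1,7.5],"turn":0,"hand":-1},{"delta_pos":[0,-0.1,9.5],"turn":0,"hand":-1},{"delta_pos":[0,-0.1,11],"turn":0,"hand":-1},{"delta_pos":[0,-0.1,12],"turn":0,"hand":-1},{"delta_pos":[0,-0.1,12.7],"turn":0,"hand":-1},{"delta_pos":[0,-0.1,12.9],"turn":0,"hand":-1}]'
python3 -m crank '[{"delta_pos":[0,0,0],"turn":0,"hand":-1},{"delta_pos":[0,0,0],"turn":0,"hand":-1}]'
```

```text
t: 21.32
tool_pos: [0.495, -0.2515, 0.0906]
ee_rot: [0.0, -0.033, 0.999, -0.0]
ft_force: [-0.2, -0.4, -1.3]
finger_gap: 0.254
finger_force: 30.0
t: 21.58
tool_pos: [0.4952, -0.2518, 0.0912]
ee_rot: [0.0, -0.033, 0.999, -0.0]
ft_force: [0.2, -0.0, -2.0]
finger_gap: 0.261
finger_force: 30.0
```

```bash
python3 -m crank '[{"delta_pos":[0,0.1,0.1],"turn":0,"hand":-1},{"delta_pos":[0,0.1,0.15],"turn":0,"hand":-1},{"delta_pos":[0,0.1,0.15],"turn":0,"hand":-1},{"delta_pos":[0,0.1,0.15],"turn":0,"hand":-0.2},{"delta_pos":[0,0.1,0.15],"turn":0,"hand":0.1},{"delta_pos":[0,0.1,0.15],"turn":0,"hand":0.2},{"delta_pos":[0,0.1,0.15],"turn":0,"hand":0.2}]'
python3 -m crank '[{"delta_pos":[0,0,-1],"turn":0,"hand":0.2},{"delta_pos":[0,0,-4],"turn":0,"hand":0.2},{"delta_pos":[0,0,-9],"turn":0,"hand":0.2},{"delta_pos":[0,0,-15],"turn":0,"hand":0.4},{"delta_pos":[0,0,-20],"turn":0,"hand":0.9},{"delta_pos":[0,0,-22.5],"turn":0,"hand":0.9},{"delta_pos":[0,0,-22.5],"turn":0,"hand":0.9},{"delta_pos":[0,0,-22.5],"turn":0,"hand":0.9}]'
python3 - <<'E'
from h import *
T=toolT(); W,d=read_camera('wrist'); P=T@np.array(camera_model('wrist')['hand_eye'])
X=cloud('wrist',d,P,100,265,240,320); H=X[abs(X[:,2]-.153)<.008]; print(cv2.minAreaRect((H[:,:2]*1000).astype(np.float32)),np.percentile(H[:,2],[5,50,95]))
for x in (.44,.55): print(np.median(H[abs(H[:,0]-x)<.01],0))
S,ds=read_camera('side'); X=cloud('side',ds,np.array(camera_model('side')['pose']),165,215,305,345); C=X[(X[:,2]>.064)&(X[:,2]<.08)]; print(cv2.minEnclosingCircle((C[:,:2]*1000).astype(np.float32)))
cv2.imwrite('pics/end.png',np.hstack([cv2.resize(W,(400,300)),cv2.resize(S,(400,300))])[:,:,::-1])
E
```

```text
t: 22.45
tool_pos: [0.4948, -0.2505, 0.089]
ee_rot: [-0.0, -0.033, 0.999, 0.0]
ft_force: [-0.3, -0.3, -0.5]
finger_gap: 0.589
finger_force: 0.0
t: 23.45
tool_pos: [0.4944, -0.2501, 0.313]
ee_rot: [-0.001, -0.033, 0.999, 0.001]
ft_force: [0.1, -1.1, -0.5]
finger_gap: 0.948
finger_force: 0.0
((495.951171875, -250.10848999023438), (147.81488037109375, 54.679561614990234), 3.8451640605926514) [0.14941451 0.15327814 0.15497065]
[ 0.43993777 -0.25324914  0.15399801]
[ 0.5498204  -0.24600088  0.15314107]
((685.2269287109375, 23.103473663330078), 26.996551513671875)
```

View pics/end.png

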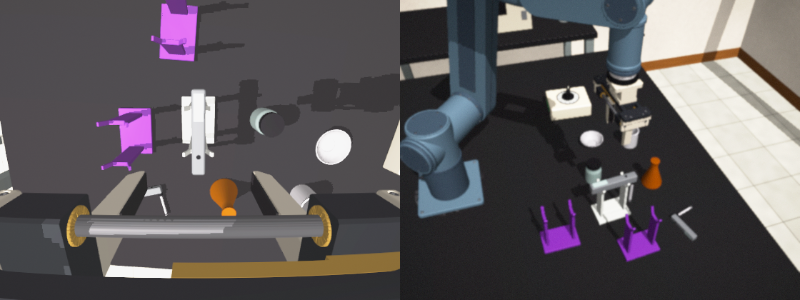

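The probe lies home in both notches with its centre at (0.496, -0.250) and yaw 3.8°, as it was at the start. The gripper is clear and the vessels stand where they were; the gripper partly hides the cup in the side view. Handing in.

```bash
python3 -c "
from h import *
print(bot.finish_job())"
```

```text
the job is handed in; nothing more can be done
None
```

I handed the job in at about 24 s; the hand-in gave no verdict. The pointer is within about 2° of the tab, the probe tip was held mid-cup for just over 2 s, and the probe is back in its cradle. I saw no sign of contact with the cup, though the gripper partly hid it in my last side view.

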